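# Stack two clay tiles on the sloping rack

## Task

Lay the plain rectangular clay tile lengthwise up the middle of the sloping wooden rack, with one short edge against the stop rail at the foot of the slope. Then lay the smaller rectangular tile with the raised rosette on top of it the same way, centred across it, rosette up and one short edge against the same stop rail. Leave the round tile where it is.

Things in the scene. Friction and masses are not known exactly. Their poses are not given: they have to be found in the camera images.
- slab_center (a point): Plain rectangular tile of fired clay, 110 (own x) x 64 (own y) x 16 mm (own z), lying flat on the bench, about 0.2 kg. The point is its centre, half-way up (8 mm above its underside).
- plaque_center (a point): Smaller rectangular tile of the same clay, 84 (own x) x 50 (own y) x 14 mm (own z), with a rosette and four corner studs standing up to 5 mm proud of its upper face, about 0.12 kg; it lies flat with the rosette up (own z up). The point is the centre of the 14 mm tile, 7 mm above its underside.
- disc_center (a point): Round tile of the same clay, 70 mm across, 16 mm thick, lying flat: a bystander that stays. The point is its centre, half-way up.
- rack_seat (a point): Fixed wooden rack: board 210 mm up the slope, 170 mm wide, no sides, tilted 15 degrees, rising away from the robot; clay does not slide on it. At its low end a stop rail, 170 mm wide, 12 thick, stands 45 mm square out of the board. Point: on the board at the foot of the rail's inner face, mid-width, 38 mm above the bench. Axes: x up the slope, y along the rail, z square out of the board.

How it is judged:
By the outcome, as a careful person would: the job done as asked, in the order asked, and still so for the second after the job is handed in, with the robot touching nothing.
It also fails if it takes over 64 s, if anything falls off the work surface, if the arm or the gripper's body presses on something with over 40 N, if the wrist force passes 120 N, or if a joint passes its speed limit or range.

## Robot

A 6-joint arm with a two-finger parallel gripper is mounted at the origin on a cart in front of the work surface, level with it; the furniture and walls round the work are solid. World frame = base frame: x ahead of the robot, y to its left, z up, the work surface at z = 0. Lengths are in mm, angles in rad, forces in N, time in s.
With the tool pointing down it reaches from about 300 to 775 mm from the base axis. Payload 14.6 kg.
Tool frame: the origin (TCP) lies at the very end of the fingers, on their centre line; the grasp point (between the pads) lies 19 mm behind it; z points along the fingers, y is the line along which they close (so a half turn about z gives the same grasp; the last joint's range is limited). The gripper opens to 94 mm and grips with 3 to 60 N. Pads are 16 mm wide; open, the fingers measure 119 mm over their backs; the gripper's body (75 mm by 177 mm) begins 78 mm behind the grasp point.
Start: joints at [1.108, 0.3, 1.521, -0, 1.321, -0.067], TCP at [212.047, 507.469, 205.446] pointing down, gripper open.
Joint ranges: [-3.03, 3.03], [-0.79, 2.21], [0.23, 2.52], [-1.04, 4.18], [0, 3.07], [-2.55, 2.55]. Speed limits (rad/s): [2.22, 2.22, 2.57, 3.14, 3.14, 3.14].

## Interface

Orientations are given as [roll, pitch, yaw] about the fixed x, y, z axes, in that order (R = Rz(yaw) Ry(pitch) Rx(roll)).
In Python, from cell import manip, eyes, ticket gives the robot as it stands. The module is installed in compiled form; this text tells all that it offers.
- The arm moves only by the tool arm_command, never from a script. Its argument "plan" is a list of rows, each a list of 5 numbers: the opening, from -1 (shut) to 1 (fully open), then the shift along the tool's x, y, z in m, then the turn about the tool's z in rad. In form: [[jaw, dx, dy, dz, roll], ...]. A call has 1 to 20 rows; each row shifts and turns the commanded pose from where the row before left it, along the tool's axes as they then stand; what a row does not reach is not made up. A row lasts 1/8 s, in which the tool goes at most 62.5 mm and 10.7 degrees, less where a joint would pass 70% of its speed; a pose out of reach is approached as far as the arm can. A call is refused whole if a number of a shift passes 0.0625 or a number of a turn 0.188, either way. A call with a gripper value outside its range is refused whole. The fingers move at their own pace and stop on an object; "newtons" is the grip in N (left out, the last holds). Time passes only in rows, so rows that do not move let the fingers close. It gives the time, the measured TCP pose, the force, the opening and the grip force at its end, in the units of the state.
- manip.read_state(): the state, without advancing time (a new reading comes with each control period).
- eyes.camera(name): name is "scene" or "top" or "wrist"; returns a dict with "img" (384x512x3 uint8, blue, green, red), "z_map" (384x512 float32, mm along the optical axis (not along the pixel's ray), 0 where there is no reading), "fx", "fy", "cx", "cy" (pixels), "eye" and "orientation" of the camera in the world. Camera axes: x right, y down, z forward; pixel columns grow to the right and rows downward; lengths in mm; the calibration is good to about 2 mm. A picture is of the moment at which its call begins.
- ticket.sign_off(): hands the job in; it is judged then, once.
The state is a dict: "clock": time; "joints": joint angles; "qd": joint speeds; "effort": joint torques, N m; "eef_pos": TCP position; "eef_rot": TCP orientation; "wrist_force": force on the tool from outside, world axes, zero at the start; "moment": the same for the moment, N m; "finger_gap": finger opening in mm; "finger_force": force on a finger pad.
Only numpy, scipy, OpenCV 4.12 (cv2) and the standard library are available. Lean on these libraries where they do the work, as an engineer would, in place of code of your own. Each camera call takes 0.05 s, during which the arm holds its last target. There are 200 camera calls.

## Working session

There is one attempt and no reset: what is moved stays moved. The work goes in short steps, Python scripts to look and compute and a tool call to move; the robot and the scene stay as the last step left them, time stands still between calls to the robot, and variables do not carry over. Pictures are saved under pics/ and viewed, at most 10 in all, crops included, and the job is handed in when it is done.

Besides the shell and the picture viewer there is one more tool, called after ">>>" by a JSON object that holds its "method" and its "body", one argument or row to a line. arm_command: Moves the arm, as the interface text tells. Its arguments: {"type":"object","properties":{"plan":{"type":"array"},"newtons":{"type":"number"}},"required":["plan"]}

```bash
mkdir -p pics
cat > h.py <<'E'
import numpy as np, cv2
from cell import manip, eyes, ticket
from scipy.spatial.transform import Rotation as R
def pts(c):
    z=c["z_map"].astype(float); v,u=np.mgrid[:z.shape[0],:z.shape[1]]
    p=np.dstack([(u-c["cx"])/c["fx"]*z,(v-c["cy"])/c["fy"]*z,z])
    o=np.array(c["orientation"],float)
    M=o if o.shape==(3,3) else R.from_euler('xyz',o).as_matrix()
    w=p@M.T+np.array(c["eye"]); w[z==0]=np.nan
    return w
E
python3 - <<'E'
from h import *
s=manip.read_state(); print(s)
a=[]
for n in("scene","top"):
    c=eyes.camera(n); print(n,{k:c[k] for k in("fx","cx","cy","eye","orientation")}); a.append(c["img"]); np.save(n+".npy",pts(c)); cv2.imwrite(f"pics/{n}0.png",c["img"])
E
```

```text
{'clock': 0.0, 'joints': array([ 1.10838141e+00,  3.00431629e-01,  1.52159699e+00, -2.76051221e-05,
        1.32073270e+00, -6.65791350e-02]), 'qd': array([ 1.20907395e-03, -2.88913183e-05,  1.73509869e-03,  2.46029976e-03,
        8.10982773e-04, -3.52270244e-04]), 'effort': array([-3.58776102e-03, -5.31799579e+01, -3.52743924e+01,  7.07046990e-02,
        2.43104144e-02, -7.24425627e-05]), 'eef_pos': array([211.94299419, 507.22170661, 204.90126335]), 'eef_rot': array([-3.14042480e+00, -5.10717540e-05,  2.74576369e+00]), 'wrist_force': array([0.44360574, 0.10814303, 0.42105885]), 'moment': array([-0.0141644 , -0.00623255,  0.02623944]), 'finger_force': 0.0, 'finger_gap': 94.3142185026842}
scene {'fx': 374.81134890932265, 'cx': 256.4147438827511, 'cy': 193.12610763701997, 'eye': array([ 222.68969727, -586.50119175,  675.5046024 ]), 'orientation': array([-2.30487193,  0.01572585, -0.53533993])}
top {'fx': 448.7072535824053, 'cx': 262.49392137062165, 'cy': 192.621175508915, 'eye': array([ 331.67205487,  -11.75224386, 1179.55116524]), 'orientation': array([-2.95537196, -0.00773432, -1.54116962])}
```

View pics/top0.png

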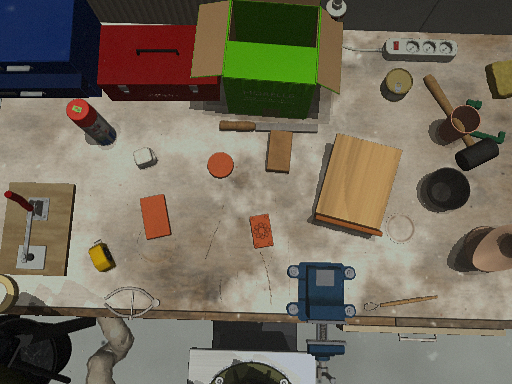

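View pics/scene0.png

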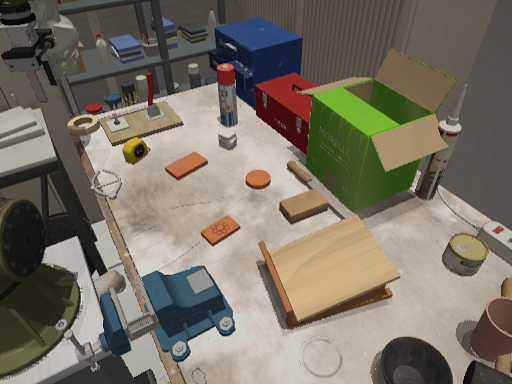

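The top view shows the slab at (155,216), the plaque at (261,231), the disc at (220,165), and the rack around (358,185) with its rail along (348,225). The scene view shows the same layout, with the rosette up.

```bash
cat >> h.py <<'E'
def ray(c,u,v,z):
    M=R.from_euler('xyz',c["orientation"]).as_matrix()
    u=np.asarray(u,float);v=np.asarray(v,float)
    d=np.stack([(u-c["cx"])/c["fx"],(v-c["cy"])/c["fy"],np.ones_like(u)],-1)@M.T
    e=np.array(c["eye"]); return e+d*((z-e[2])/d[...,2])[...,None]
def clay(c,W,zmax=28,zmin=5):
    h=cv2.cvtColor(c["img"],cv2.COLOR_BGR2HSV)
    m=((h[...,0]<14)&(h[...,1]>130)&(h[...,2]>90)).astype(np.uint8)
    return m,h
E
python3 - <<'E'
from h import *
for n in("top","scene"):
    c=eyes.camera(n);W=pts(c);m,h=clay(c,W)
    k,l,st,ce=cv2.connectedComponentsWithStats(m)
    for i in range(1,k):
        if st[i,4]<150: continue
        q=l==i; w=W[q]; zz=np.nanmedian(w[:,2])
        if not(0<zz<120): continue
        ct=max(cv2.findContours(q.astype(np.uint8),0,2)[0],key=cv2.contourArea)[:,0]
        p=ray(c,ct[:,0],ct[:,1],zz)[:,:2].astype(np.float32)
        r=cv2.minAreaRect(p); print(n,st[i],"z",zz.round(1),"rect",np.round(r[0],1),np.round(r[1],1),round(r[2],1),"depthmean",np.nanmedian(w,0).round(1))
    if n=="top":
        # board
        hh=(W[...,2]>45)&(W[...,2]<110); hh[:, :300]=0; hh[:,410:]=0;hh[:130]=0;hh[230:]=0
        w=W[140:205,335:385].reshape(-1,3)
        w=w[~np.isnan(w[:,0])]; A=np.c_[w[:,:2],np.ones(len(w))]
        s,_,_,_=np.linalg.lstsq(A,w[:,2],rcond=None); print("plane",s,"tilt",np.degrees(np.arctan(np.hypot(*s[:2]))),"dir",np.degrees(np.arctan2(s[1],s[0])), "res",(A@s-w[:,2]).std())
        V=W[255:325,285:360]; print("vise zmax",np.nanmax(V[...,2]))
        # rail pixels: above plane by >20
        X=W[130:245,305:410].reshape(-1,3); d=(X[:,2]-(X[:,:2]@s[:2]+s[2]))*np.cos(np.radians(15))
        on=X[(np.abs(d)<4)&(X[:,2]>30)]; rl=X[(d>25)&(d<60)&(X[:,2]>40)]
        g=s[:2]/np.hypot(*s[:2]); t=np.array([-g[1],g[0]])
        for nm,P in(("board",on),("rail",rl)):
            print(nm,len(P),"up",np.percentile(P[:,:2]@g,[0,2,50,98,100]).round(1),"across",np.percentile(P[:,:2]@t,[0,2,50,98,100]).round(1),"z",np.percentile(P[:,2],[0,2,50,98,100]).round(1))
E
```

```text
top [  97   25  120   59 4925] z 114.5 rect [886.1 264.9] [160.5 300.8] 1.9 depthmean [878.  289.9 114.5]
top [208 152  25  25 493] z 15.7 rect [625.4 101.5] [66.1 64.1] 2.4 depthmean [624.7 101.9  15.7]
top [140 194  30  45 986] z 16.0 rect [480.6 265. ] [108.2  62.1] 13.8 depthmean [480.2 265.2  16. ]
top [250 214  23  34 586] z 14.5 rect [451.3 -13.2] [82.3 48.5] 11.0 depthmean [450.7 -13.3  14.5]
top [316 215  66  21 277] z 79.6 rect [ 464.5 -228.1] [166.1  10.3] 76.6 depthmean [ 464.5 -228.2   79.6]
plane [ 1.76650076e-01  2.42929962e-02 -3.07732326e+01] tilt 10.110301966048826 dir 7.830225888727538 res 12.442353793895432
vise zmax 118.55125639712992
board 2183 up [414.3 439.2 543.2 644.8 663.6] across [-420.6 -399.5 -334.2 -267.1 -217. ] z [39.8 45.5 66.4 86.8 90.5]
rail 336 up [394.  398.3 427.5 458.9 461.9] across [-370.7 -364.6 -294.6 -214.5 -210.1] z [69.  74.  79.5 83.6 85.8]
scene [ 255   73   62   50 1397] z 115.1 rect [883.7 274.6] [167.  280.4] 2.1 depthmean [853.  310.9 115.1]
scene [165 152  42  25 506] z 16.3 rect [478.3 261.3] [107.8  67. ] 14.0 depthmean [476.1 262.1  16.3]
scene [246 170  24  17 313] z 16.5 rect [620.9  99.6] [68.7 63.6] 58.2 depthmean [621.5  99.5  16.5]
scene [201 216  39  28 536] z 14.9 rect [448.1 -15.5] [83.1 53. ] 8.1 depthmean [447.3 -16.9  14.9]
```

>>> {"method": "arm_command", "body": {
  "plan": [
    [1,-0.0426,-0.015,0,0],
    [1,-0.0426,-0.015,0,0],
    [1,-0.0426,-0.015,0,0],
    [1,-0.0426,-0.015,0,0],
    [1,-0.0426,-0.015,0,0],
    [1,-0.0426,-0.015,0,0],
    [1,-0.0426,-0.015,0,0],
    [1,-0.0426,-0.015,0,0],
    [1,0,0,0,-0.16],
    [1,0,0,0,-0.16],
    [1,0,0,0,-0.16],
    [1,0,0,0,-0.157],
    [1,0,0,0,0],
    [1,0,0,0,0]
  ]
}}

```text
clock: 1.95
eef_pos: [480.2, 265.4, 205.4]
eef_rot: [-3.142, -0.0, -2.904]
wrist_force: [-1.2, 0.5, -0.0]
finger_gap: 93.8
finger_force: 0.0
```

Run:
```python
from h import *
s=manip.read_state(); print(s["eef_pos"],s["eef_rot"],s["joints"])
W=np.load("top.npy"); up=np.array([np.cos(np.radians(-13.4)),np.sin(np.radians(-13.4))]); t=np.array([-up[1],up[0]])
o=np.array([481.4,-232.2])
P=W[130:245,305:410].reshape(-1,3);P=P[~np.isnan(P[:,0])]
a=(P[:,:2]-o)@up;b=(P[:,:2]-o)@t
k=(a>15)&(a<180)&(abs(b)<70)
f,*_=np.linalg.lstsq(np.c_[P[k,:2],np.ones(k.sum())],P[k,2],rcond=None)
print("n",k.sum(),"tilt",np.degrees(np.arctan(np.hypot(*f[:2]))),"dir",np.degrees(np.arctan2(f[1],f[0])),"z at seat",f[:2]@o+f[2])
# board edges
d=P[:,2]-(P[:,:2]@f[:2]+f[2]); q=(abs(d)<4)&(a>10)&(a<220)
print("across",np.percentile(b[q],[1,99]),"up",a[q].max())
c=eyes.camera("wrist"); print(c["eye"],c["orientation"]); cv2.imwrite("pics/w1.png",c["img"])
w=pts(c);m,h=clay(c,w);
for n in("wrist",):
    k,l,st,ce=cv2.connectedComponentsWithStats(m)
    for i in range(1,k):
        if st[i,4]<150: continue
        ct=max(cv2.findContours((l==i).astype(np.uint8),0,2)[0],key=cv2.contourArea)[:,0]
        zz=np.nanmedian(w[l==i][:,2]); print(st[i],zz,cv2.minAreaRect(ray(c,ct[:,0],ct[:,1],zz)[:,:2].astype(np.float32)))
```

```text
[480.20004351 265.35204728 205.38715223] [-3.14158901e+00 -1.31440700e-04 -2.90388924e+00] [ 4.38055429e-01  2.97006241e-01  1.52488431e+00  2.33193876e-05
  1.31983164e+00 -1.37045010e+00]
n 3717 tilt 15.081184496641434 dir -13.492842052635513 z at seat 37.7827941802892
across [-83.61872377  82.69375274] up 203.60356468739087
[416.29638971 249.05191821 385.48648061] [ 2.91306744e+00 -8.30338770e-04  1.80888654e+00]
[  31   69   45   68 2504] 14.859303094809547 ((449.866943359375, -11.63113021850586), (81.76288604736328, 49.171295166015625), 11.14691162109375)
[233 135  30  29 714] 16.636470696072138 ((447.6004333496094, 246.0865936279297), (37.161109924316406, 39.1058235168457), 13.635234832763672)
[264 137  16  29 265] 16.675696499851654 ((442.50811767578125, 278.009521484375), (37.413299560546875, 20.042482376098633), 14.763102531433105)
[ 234  179   45   34 1432] 16.72035877727302 ((507.3255615234375, 272.449462890625), (47.34039306640625, 61.28507995605469), 13.632494926452637)
[ 100  221   44   42 1153] 16.49649001807765 ((616.3169555664062, 93.39553833007812), (43.917293548583984, 68.17344665527344), 57.80179214477539)
```

View pics/w1.png

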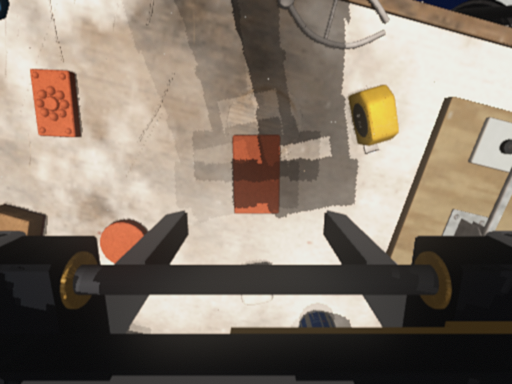

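The wrist view shows the slab at (256,174), centred between the open fingers. The rack checks out: 15.1° tilt, up-slope direction −13.4°, seat z of 37.8. Descending to grip.

>>> {"method": "arm_command", "body": {
  "plan": [
    [1,0,0,0.045,0],
    [1,0,0,0.045,0],
    [1,0,0,0.045,0],
    [1,0,0,0.045,0],
    [1,0,0,0.018,0],
    [1,0,0,0,0],
    [-1,0,0,0,0],
    [-1,0,0,0,0],
    [-1,0,0,0,0],
    [-1,0,0,0,0],
    [-1,0,0,0,0],
    [-1,0,0,0,0],
    [-1,0,0,0,0],
    [-1,0,0,0,0]
  ],
  "newtons": 25
}}

```text
clock: 3.75
eef_pos: [480.5, 265.5, 8.1]
eef_rot: [3.141, 0.001, -2.9]
wrist_force: [-1.4, -1.0, 7.1]
finger_gap: 64.2
finger_force: 25.0
```

>>> {"method": "arm_command", "body": {
  "plan": [
    [-1,0,0,-0.03,0],
    [-1,0,0,-0.05,0],
    [-1,0,0,-0.05,0],
    [-1,0,0,-0.05,0],
    [-1,0,0,0,0.158],
    [-1,0,0,0,0.158],
    [-1,0,0,0,0.158],
    [-1,-0.0174,-0.0484,0,0],
    [-1,-0.0174,-0.0484,0,0],
    [-1,-0.0174,-0.0484,0,0],
    [-1,-0.0174,-0.0484,0,0],
    [-1,-0.0174,-0.0484,0,0],
    [-1,-0.0174,-0.0484,0,0],
    [-1,-0.0174,-0.0484,0,0],
    [-1,-0.0174,-0.0484,0,0],
    [-1,-0.0174,-0.0484,0,0],
    [-1,-0.0174,-0.0484,0,0],
    [-1,0,0,0,0],
    [-1,0,0,0,0]
  ]
}}

```text
clock: 6.12
eef_pos: [537.6, -245.3, 187.0]
eef_rot: [3.141, -0.001, 2.909]
wrist_force: [0.6, 0.6, -1.1]
finger_gap: 63.6
finger_force: 25.0
```

Run:
```python
from h import *
s=manip.read_state(); print(s["eef_pos"],s["eef_rot"],s["finger_gap"],s["wrist_force"])
a=[eyes.camera(n)["img"] for n in("wrist","scene")]
cv2.imwrite("pics/a2.png",np.hstack([cv2.resize(x,(400,300)) for x in a]))
```

```text
[ 537.61059975 -245.27396662  186.97591514] [ 3.14110688e+00 -1.03566658e-03  2.90850531e+00] 63.59490327698984 [ 0.58731465  0.59396419 -1.11436883]
```

View pics/a2.png

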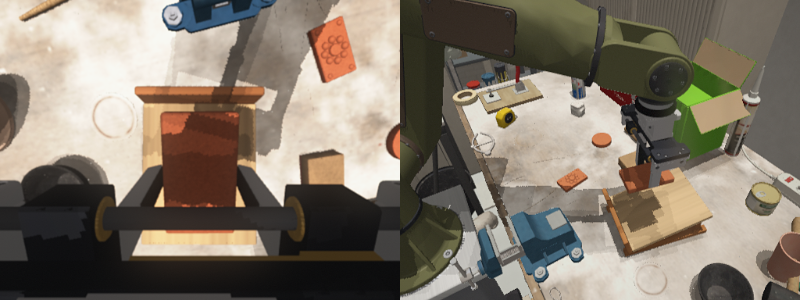

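The slab (pixels 160–240, 110–205 in the left half) is held square over the middle of the board, with its low end clear of the rail. Lowering so the board tilts it in the grip.

>>> {"method": "arm_command", "body": {
  "plan": [
    [-1,0,0,0.05,0],
    [-1,0,0,0.045,0],
    [-1,0,0,0.01,0],
    [-1,0,0,0,0],
    [-1,0,0,0.003,0],
    [-1,0,0,0.003,0],
    [-1,0,0,0.003,0],
    [-1,0,0,0,0]
  ],
  "newtons": 12
}}

```text
clock: 7.22
eef_pos: [537.9, -245.8, 73.5]
eef_rot: [-3.142, 0.0, 2.909]
wrist_force: [-0.1, -0.4, -2.0]
finger_gap: 63.6
finger_force: 12.0
```

>>> {"method": "arm_command", "body": {
  "plan": [
    [-1,0,0,0.003,0],
    [-1,0,0,0.003,0],
    [-1,0,0,0.002,0],
    [-1,0,0,0,0]
  ]
}}

```text
clock: 7.72
eef_pos: [537.8, -245.7, 65.2]
eef_rot: [3.142, -0.0, 2.909]
wrist_force: [-1.1, -0.4, -1.3]
finger_gap: 63.5
finger_force: 12.0
```

```bash
cat >> h.py <<'E'
def rackside(c,name):
    # points on the clay on the rack, in rack frame (x up slope, y along rail, z out)
    up=np.radians(-13.4);X=np.array([np.cos(up)*np.cos(np.radians(15)),np.sin(up)*np.cos(np.radians(15)),np.sin(np.radians(15))])
    Y=np.array([-np.sin(up),np.cos(up),0]);Z=np.cross(X,Y)
    return (pts(c)-np.array([481.4,-232.2,38]))@np.c_[X,Y,Z]
E
python3 - <<'E'
from h import *
s=manip.read_state(); print(s["eef_pos"],s["wrist_force"])
for n in("scene","wrist"):
    c=eyes.camera(n); r=rackside(c,n); m,_=clay(c,None)
    q=(m>0)&(r[...,0]>3)&(r[...,0]<130)&(abs(r[...,1])<45)&(r[...,2]>5)&(r[...,2]<60)
    p=r[q]; print(n,len(p))
    for lo in range(0,125,15):
        k=(p[:,0]>=lo)&(p[:,0]<lo+15)
        if k.sum()>5: print(lo,k.sum(),np.median(p[k,2]).round(1))
    x=c["img"]; a=cv2.resize(x[120:312,230:486] if n=="scene" else x,(780,585)); cv2.imwrite(f"pics/b_{n}.png",a)
E
```

```text
[ 537.82534604 -245.71669599   65.23975476] [-1.08490369 -0.38055024 -1.33758798]
scene 771
0 92 21.8
15 151 21.4
30 183 20.6
45 188 20.3
60 76 19.8
75 22 15.6
90 37 16.2
105 22 13.6
wrist 2597
0 589 22.2
15 604 21.9
30 298 20.9
75 83 18.5
105 1023 17.4
```

View pics/b_scene.png

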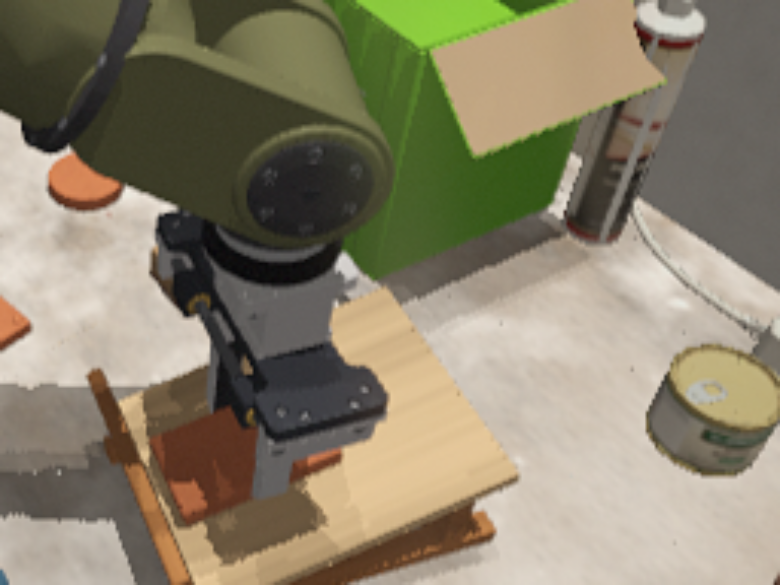

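The scene crop shows the slab (150–340, 400–520) tilted on the board, about 2.5° short of flush and with a few mm to go to the rail. Settling it, then sliding it down to the rail.

>>> {"method": "arm_command", "body": {
  "plan": [
    [-1,0,0,0.002,0],
    [-1,0,0,0.0015,0],
    [-1,0,0,0,0],
    [-1,0,0,-0.002,0],
    [-1,0.002,0,0.0005,0],
    [-1,0.002,0,0.0005,0],
    [-1,0.002,0,0.0005,0],
    [-1,0,0,0,0]
  ]
}}

```text
clock: 8.82
eef_pos: [531.9, -244.3, 62.3]
eef_rot: [3.142, -0.0, 2.909]
wrist_force: [0.1, -0.1, -2.7]
finger_gap: 63.6
finger_force: 12.0
```

>>> {"method": "arm_command", "body": {
  "plan": [
    [-1,0.0015,0,0.0005,0],
    [-1,0,0,0,0]
  ]
}}

```text
clock: 9.07
eef_pos: [530.5, -244.0, 61.9]
eef_rot: [3.142, -0.0, 2.909]
wrist_force: [-0.5, 0.2, -2.2]
finger_gap: 63.7
finger_force: 12.0
```

>>> {"method": "arm_command", "body": {
  "plan": [
    [-1,0.0015,0,0.0005,0],
    [-1,0,0,0,0]
  ]
}}

```text
clock: 9.32
eef_pos: [529.1, -243.7, 61.4]
eef_rot: [-3.142, 0.0, 2.909]
wrist_force: [0.3, 0.4, -2.0]
finger_gap: 64.2
finger_force: 12.0
```

>>> {"method": "arm_command", "body": {
  "plan": [
    [-1,0.0015,0,0.0005,0],
    [-1,0,0,0,0]
  ]
}}

```text
clock: 9.57
eef_pos: [528.8, -243.7, 61.7]
eef_rot: [-3.141, 0.003, 2.908]
wrist_force: [5.7, -1.1, -1.2]
finger_gap: 63.9
finger_force: 12.0
```

Rail contact felt at 5.7 N. Seating it a touch more, then releasing and backing up.

>>> {"method": "arm_command", "body": {
  "plan": [
    [-1,0.001,0,0.001,0],
    [-1,0,0,0.001,0],
    [-1,0,0,0,0],
    [-0.3,0,0,0,0],
    [0.5,0,0,0,0],
    [1,0,0,0,0],
    [1,0,0,0,0],
    [1,0,0,0,0],
    [1,0,0,-0.04,0],
    [1,0,0,-0.05,0],
    [1,0,0,-0.05,0],
    [1,0,0,0,0]
  ]
}}

```text
clock: 11.08
eef_pos: [527.9, -243.7, 202.9]
eef_rot: [-3.14, 0.006, 2.909]
wrist_force: [-0.4, 0.1, 0.4]
finger_gap: 93.9
finger_force: 0.0
```

Run:
```python
from h import *
s=manip.read_state(); print(s["eef_pos"],s["eef_rot"],s["wrist_force"])
for n in("scene","wrist"):
    c=eyes.camera(n); r=rackside(c,n); m,_=clay(c,None)
    q=(m>0)&(r[...,0]>-3)&(r[...,0]<130)&(abs(r[...,1])<45)&(r[...,2]>9)&(r[...,2]<60)
    p=r[q]; print(n,len(p))
    for lo in range(0,125,15):
        k=(p[:,0]>=lo)&(p[:,0]<lo+15)
        if k.sum()>5: print(lo,k.sum(),np.median(p[k,2]).round(1),np.percentile(p[k,1],[3,97]).round(1))
    k=(p[:,2]<25);print("x ends",np.percentile(p[k,0],[0,1,99,100]).round(1))
    x=c["img"]; cv2.imwrite(f"pics/c_{n}.png",x)
```

```text
[ 527.87527718 -243.71192367  202.92540648] [-3.13981675  0.00645871  2.90883405] [-0.35153644  0.10377205  0.42754111]
scene 1184
0 112 17.3 [-32.2  24.8]
15 134 17.2 [-31.5  26.7]
30 197 17.3 [-31.9  28.5]
45 75 17.4 [-31.7  25.9]
60 155 17.2 [-32.3  26.6]
75 227 17.2 [-32.4  27.6]
90 225 17.2 [-32.8  26.9]
105 23 16.9 [-29.   26.6]
x ends [ -2.4  -0.9 105.9 108. ]
wrist 3150
0 298 17.3 [-30.8  10.1]
15 263 17.2 [-31.9  10.3]
30 548 17.4 [-30.7  27.5]
60 338 17.3 [-31.5  28.6]
75 698 17.3 [-30.4  28.7]
90 708 17.3 [-30.5  28.7]
105 105 16.7 [-29.3  27.6]
x ends [ -2.3  -0.6 106.8 106.9]
```

View pics/c_wrist.png

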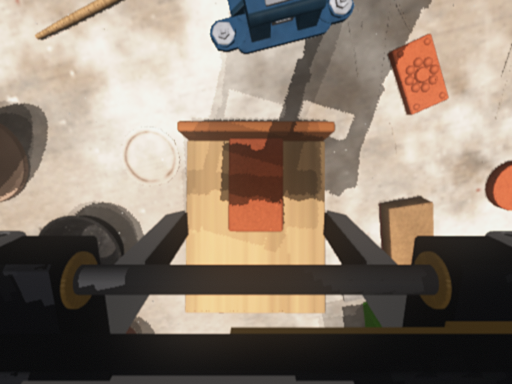

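The wrist view shows the slab (228–283, 138–232) flush on the board, end against the rail and centred within about 2 mm. Next, the plaque.

>>> {"method": "arm_command", "body": {
  "plan": [
    [1,0,0,0,-0.142],
    [1,0,0,0,-0.142],
    [1,0,0,0,-0.142],
    [1,0.0064,0.0483,0,0],
    [1,0.0064,0.0483,0,0],
    [1,0.0064,0.0483,0,0],
    [1,0.0064,0.0483,0,0],
    [1,0.0064,0.0483,0,0],
    [1,0,0,0,0],
    [1,0,0,0,0]
  ]
}}

```text
clock: 12.42
eef_pos: [448.8, -12.5, 198.1]
eef_rot: [3.141, -0.001, -2.948]
wrist_force: [-0.1, 0.0, 0.0]
finger_gap: 94.0
finger_force: 0.0
```

Run:
```python
from h import *
s=manip.read_state(); print(s["eef_pos"],s["eef_rot"])
c=eyes.camera("wrist"); w=pts(c); m,_=clay(c,None)
q=(m>0)&(abs(w[...,0]-451)<70)&(abs(w[...,1]+12)<60)&(w[...,2]>9)&(w[...,2]<25)
p=w[q][:,:2].astype(np.float32); print(q.sum(),cv2.minAreaRect(p))
```

```text
[448.79541362 -12.48686236 198.14483306] [ 3.14136904e+00 -1.37013982e-03 -2.94801456e+00]
1523 ((450.1294250488281, -13.22273063659668), (81.7949447631836, 47.940860748291016), 11.084623336791992)
```

>>> {"method": "arm_command", "body": {
  "plan": [
    [1,-0.0015,0,0.045,0],
    [1,0,0,0.045,0],
    [1,0,0,0.045,0],
    [1,0,0,0.045,0],
    [1,0,0,0.01,0],
    [1,0,0,0,0],
    [-1,0,0,0,0],
    [-1,0,0,0,0],
    [-1,0,0,0,0],
    [-1,0,0,0,0],
    [-1,0,0,0,0],
    [-1,0,0,0,0],
    [-1,0,0,0,0],
    [-1,0,0,0,0]
  ],
  "newtons": 25
}}

```text
clock: 14.22
eef_pos: [450.5, -11.9, 9.1]
eef_rot: [-3.142, 0.0, -2.948]
wrist_force: [-1.2, 0.1, 4.1]
finger_gap: 49.3
finger_force: 25.0
```

>>> {"method": "arm_command", "body": {
  "plan": [
    [0.3,0,0,0,0],
    [0.3,0,0,0.0025,0],
    [0.3,0,0,0,0],
    [-1,0,0,0,0],
    [-1,0,0,0,0],
    [-1,0,0,0,0],
    [-1,0,0,0,0],
    [-1,0,0,0,0],
    [-1,0,0,-0.03,0],
    [-1,0,0,-0.05,0],
    [-1,0,0,-0.05,0],
    [-1,0,0,-0.05,0],
    [-1,0,0,0,0.142],
    [-1,0,0,0,0.142],
    [-1,0,0,0,0.142],
    [-1,0,0,0,0]
  ]
}}

```text
clock: 16.23
eef_pos: [450.3, -11.9, 186.4]
eef_rot: [-3.142, -0.0, 2.91]
wrist_force: [-0.1, 0.3, -1.8]
finger_gap: 49.6
finger_force: 25.0
```

>>> {"method": "arm_command", "body": {
  "plan": [
    [-1,-0.0248,-0.0415,0,0],
    [-1,-0.0248,-0.0415,0,0],
    [-1,-0.0248,-0.0415,0,0],
    [-1,-0.0248,-0.0415,0,0],
    [-1,-0.0248,-0.0415,0,0],
    [-1,0,0,0,0],
    [-1,0,0,0.05,0],
    [-1,0,0,0.04,0],
    [-1,0,0,0.008,0],
    [-1,0,0,0,0]
  ],
  "newtons": 12
}}

```text
clock: 17.48
eef_pos: [523.5, -242.2, 89.4]
eef_rot: [-3.141, 0.001, 2.91]
wrist_force: [0.4, -1.1, -0.8]
finger_gap: 49.8
finger_force: 12.0
```

Run:
```python
from h import *
c=eyes.camera("wrist"); a=eyes.camera("scene")["img"][120:312,230:486]
cv2.imwrite("pics/d.png",np.hstack([cv2.resize(c["img"],(400,300)),cv2.resize(a,(400,300))]))
```

```text
(no output)
```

View pics/d.png

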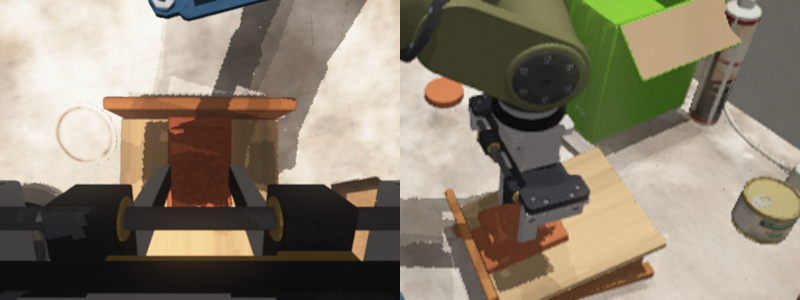

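The plaque (168–232, 118–205) is level above the slab and lined up with it, clear of the rail. Lowering.

>>> {"method": "arm_command", "body": {
  "plan": [
    [-1,0,0,0.004,0],
    [-1,0,0,0.003,0],
    [-1,0,0,0.003,0],
    [-1,0,0,0.003,0],
    [-1,0,0,0.002,0],
    [-1,0,0,0,0]
  ]
}}

```text
clock: 18.32
eef_pos: [523.1, -242.5, 73.3]
eef_rot: [3.142, -0.0, 2.909]
wrist_force: [-0.7, -0.6, -0.5]
finger_gap: 49.9
finger_force: 12.0
```

>>> {"method": "arm_command", "body": {
  "plan": [
    [-1,0,0,0.001,0],
    [-1,0,0,0,0]
  ]
}}

```text
clock: 18.58
eef_pos: [523.3, -242.5, 73.0]
eef_rot: [-3.141, 0.0, 2.909]
wrist_force: [-2.8, 0.6, 5.9]
finger_gap: 49.7
finger_force: 12.0
```

Run:
```python
from h import *
for n in("scene","wrist"):
    c=eyes.camera(n); r=rackside(c,n); m,_=clay(c,None)
    p=r[(m>0)&(r[...,0]>-3)&(r[...,0]<120)&(abs(r[...,1])<22)&(r[...,2]>9)&(r[...,2]<60)]
    for lo in range(0,115,10):
        k=(p[:,0]>=lo)&(p[:,0]<lo+10)
        if k.sum()>5: print(n,lo,k.sum(),np.median(p[k,2]).round(1))
```

```text
scene 0 55 17.9
scene 10 76 31.9
scene 20 93 31.3
scene 30 74 33.2
scene 40 69 33.9
scene 50 38 35.2
wrist 0 165 17.4
wrist 10 58 31.2
wrist 20 110 31.4
wrist 70 22 31.3
wrist 100 561 17.1
```

Flush (31.3 mm at both ends, against 30 nominal plus the 1.3 mm depth bias seen on the slab). Sliding it to the rail.

>>> {"method": "arm_command", "body": {
  "plan": [
    [-1,0,0,-0.0018,0],
    [-1,0.002,0,0.0005,0],
    [-1,0.002,0,0.0006,0],
    [-1,0.002,0,0.0005,0],
    [-1,0,0,0,0]
  ]
}}

```text
clock: 19.3
eef_pos: [517.2, -241.0, 72.6]
eef_rot: [3.142, -0.0, 2.909]
wrist_force: [-0.0, -0.1, -0.6]
finger_gap: 49.7
finger_force: 12.0
```

>>> {"method": "arm_command", "body": {
  "plan": [
    [-1,0.0015,0,0.0004,0],
    [-1,0,0,0,0]
  ]
}}

```text
clock: 19.55
eef_pos: [515.8, -240.7, 72.2]
eef_rot: [3.142, -0.0, 2.909]
wrist_force: [0.6, 0.7, -0.4]
finger_gap: 49.9
finger_force: 12.0
```

>>> {"method": "arm_command", "body": {
  "plan": [
    [-1,0.0015,0,0.0004,0],
    [-1,0,0,0,0]
  ]
}}

```text
clock: 19.8
eef_pos: [514.3, -240.4, 71.8]
eef_rot: [3.142, -0.0, 2.909]
wrist_force: [0.4, -0.7, -0.3]
finger_gap: 49.6
finger_force: 12.0
```

>>> {"method": "arm_command", "body": {
  "plan": [
    [-1,0.0015,0,0.0004,0],
    [-1,0,0,0,0]
  ]
}}

```text
clock: 20.05
eef_pos: [513.2, -240.1, 71.7]
eef_rot: [-3.141, 0.001, 2.909]
wrist_force: [2.3, -1.3, -1.0]
finger_gap: 49.9
finger_force: 12.0
```

>>> {"method": "arm_command", "body": {
  "plan": [
    [-1,0.0015,0,0.0006,0],
    [-1,0,0,0,0]
  ]
}}

```text
clock: 20.3
eef_pos: [513.0, -240.2, 71.8]
eef_rot: [-3.141, 0.004, 2.909]
wrist_force: [8.3, -2.2, 1.3]
finger_gap: 50.1
finger_force: 12.0
```

>>> {"method": "arm_command", "body": {
  "plan": [
    [-1,0,0,0.001,0],
    [-1,0,0,0.0005,0],
    [-1,0,0,0,0]
  ]
}}

```text
clock: 20.68
eef_pos: [513.1, -240.3, 70.8]
eef_rot: [-3.141, 0.005, 2.909]
wrist_force: [6.7, -1.5, 5.9]
finger_gap: 49.8
finger_force: 12.0
```

Firm against both the rail and the slab. Releasing and backing away.

>>> {"method": "arm_command", "body": {
  "plan": [
    [-0.2,0,0,0,0],
    [0.3,0,0,0,0],
    [0.6,0,0,0,0],
    [0.6,0,0,0,0],
    [0.6,0,0,-0.03,0],
    [0.6,0,0,-0.05,0],
    [0.6,0,0,-0.05,0],
    [0.6,-0.02,0.05,0,0],
    [0.6,0,0.06,0,0],
    [0.6,0,0.06,0,0],
    [0.6,0,0.06,0,0],
    [0.6,0,0,0,0]
  ]
}}

```text
clock: 22.18
eef_pos: [584.3, -17.0, 199.0]
eef_rot: [3.141, -0.001, 2.913]
wrist_force: [-0.7, -0.6, 0.0]
finger_gap: 75.0
finger_force: 0.0
```

Run:
```python
from h import *
for n in("scene","top"):
    c=eyes.camera(n); r=rackside(c,n); m,_=clay(c,None)
    b=(m>0)&(r[...,0]>-4)&(r[...,0]<125)&(abs(r[...,1])<45)
    for nm,lo,hi in(("slab",12,23),("plaque",27,40)):
        p=r[b&(r[...,2]>lo)&(r[...,2]<hi)]
        print(n,nm,len(p),"x",np.percentile(p[:,0],[1,99]).round(1),"y",np.percentile(p[:,1],[1,99]).round(1),"z",np.median(p[:,2]).round(1), cv2.minAreaRect(p[:,:2].astype(np.float32)))
    cv2.imwrite(f"pics/e_{n}.png",c["img"]); 
    x=c["img"]; x=x[200:340,230:417] if n=="scene" else x[120:260,290:477]
    cv2.imwrite(f"pics/f_{n}.png",x)
a=[cv2.resize(cv2.imread(f"pics/f_{n}.png"),(400,300),interpolation=cv2.INTER_CUBIC) for n in("scene","top")]
cv2.imwrite("pics/f.png",np.hstack(a))
```

```text
scene slab 602 x [  0.9 106.2] y [-33.1  28.4] z 17.2 ((52.233673095703125, -1.8761634826660156), (109.45206451416016, 64.78855895996094), 0.2722354531288147)
scene plaque 978 x [-1.6 80.3] y [-26.1  23.2] z 31.7 ((39.3416748046875, -9.812450408935547), (84.76980590820312, 67.58090209960938), 0.8948596119880676)
top slab 377 x [  3.3 108.7] y [-32.2  30.7] z 15.7 ((54.90559005737305, -0.7715339660644531), (63.50501251220703, 108.80393981933594), 89.58294677734375)
top plaque 600 x [ 0.9 82. ] y [-24.9  23.2] z 30.6 ((41.731929779052734, -0.8136272430419922), (49.20588302612305, 83.09805297851562), 89.86323547363281)
```

View pics/f.png

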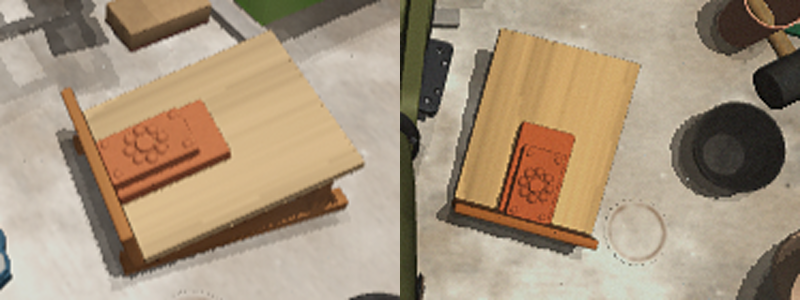

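Both views show the plaque flat on the slab, rosette up. Both tiles meet the rail, are aligned within 0.5°, and are centred on the board and on each other within about 1 mm in the top view. The robot is clear, so I'm handing in.

```bash
python3 -c "
from cell import ticket
print(ticket.sign_off())"
```

```text
the job is handed in; nothing more can be done
None
```

The job is handed in: the slab lies up the middle of the rack against the stop rail, the plaque lies centred on it with the rosette up and against the same rail, and I never touched the round tile; arm time was about 22 s.

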